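Clip a plane iron under the inspection camera and free it again

ROBOT

A 6-joint arm with a two-finger parallel gripper is mounted at the origin on the work surface. World frame = base frame: x ahead of the robot, y to its left, z up, the work surface at z = 0. Lengths are in mm, angles in rad, forces in N, time in s.
With the tool pointing down it reaches from about 425 to 925 mm from the base axis. Payload 12.5 kg.
Tool frame: the origin (TCP) lies on the centre line of the jaws, within the pads' length; the fingertips stand 17 mm ahead of it and the grasp point (between the pads) lies 2 mm behind it (ctrl.tip_extent is the distance from the TCP to the fingertips, in mm); y points along the fingers, x is the direction in which the jaws open and shut, and the axes are right-handed (so a half turn about y gives the same grasp; the last joint's range is limited). The gripper opens to 85 mm and grips with 20 to 120 N. Pads are 22 mm wide; open, the fingers measure 114 mm over their backs; the gripper's body (76 mm by 85 mm) begins 54 mm behind the grasp point. The pads swing forward as they close: fully open they stand 13 mm farther back than shut.
Start: joints at [-1.448, 0.491, 1.559, -0, 1.092, -0.106], TCP at [141.777, -608.722, 248.327] pointing down, gripper open.
Joint ranges: [-3.1, 3.1], [-0.84, 2.19], [0.05, 2.79], [-1.13, 4.28], [0.06, 2.93], [-2.69, 2.69]. Speed limits (rad/s): [2.22, 2.22, 2.79, 3.14, 3.14, 3.14].

INTERFACE

Orientations are given as a unit quaternion [x, y, z, w].
In Python, from plant import ctrl, imaging gives the robot as it stands.
- The arm moves only by the tool jog_arm, never from a script. Its argument "deltas" is one flat list of numbers, 6 for each row, row after row: the shift along the tool's x, y, z in m, then the turn, a rotation vector about the tool's x, y, z in rad. A call has 1 to 8 rows; each row shifts and turns the commanded pose from where the row before left it, along the tool's axes as they then stand; what a row does not reach is not made up. A row lasts 1/8 s, in which the tool goes at most 62.5 mm and 10.7 degrees, less where a joint would pass 70% of its speed; a pose out of reach is approached as far as the arm can. A call with a gripper value outside its range is refused whole. "hand" is the finger opening in m, from 0 to 0.0854, set as the call begins (left out, the last holds). The fingers move at their own pace and stop on an object; "squeeze" is the grip in N (left out, the last holds). Time passes only in rows, so rows that do not move let the fingers close. It gives the time, the measured TCP pose, the force and the opening at its end, in the units of the state.
- ctrl.read_state(): the state, without advancing time (a new reading comes with each control period).
- imaging.grab_frame(name): name is "scene" or "top" or "wrist"; returns the picture (400x640x3 uint8, red, green, blue); there is no depth.
- imaging.camera_info(name): a dict with "intrinsics" (3x3 intrinsics, pixels), "rvec" (rotation vector, rad) and "tvec" (3), from world to camera coordinates, as OpenCV has them. Camera axes: x right, y down, z forward; pixel columns grow to the right and rows downward; lengths in mm; the calibration is good to about 2 mm. A picture is of the moment at which its call begins: read the wrist's pose just before it. camera_info takes no time and is no camera call; for the wrist camera it gives the pose at the moment of the call.
- ctrl.close_job(): hands the job in, once; it reports no verdict.
Trained networks look in the newest picture that a camera, given by its name, has taken for a name from the list of things; names that differ only in an ending like _2 or _b are one class to them, and where a whole thing is asked for, a point or a joint stands for the part that bears it (a point fixed in the world has none). Each returns a list of dicts, best first, with "conf" (0 to 1); they miss things now and then, are a little off and sometimes report something else, mostly with a low value. They report only what shows in the picture. A call takes as long as a camera call. They do not tell look-alikes from the thing itself.
- imaging.cut_out(camera, target): "mask" (400x640 bool, what is visible of it) and "bbox" ([left, top, right, bottom] in pixels, round what is visible of it).
- imaging.place_of(camera, target): "location" ([row, column] in pixels: a listed point, or the origin of a listed thing).
The state is a dict: "time": time; "joint_pos": joint angles; "dq": joint speeds; "effort": joint torques, N m; "position": TCP position; "ee_rot": TCP orientation; "wrist_force": force on the tool from outside, world axes, zero at the start; "ft_torque": the same for the moment, N m; "finger_gap": finger opening in mm.
Only numpy, scipy, OpenCV 4.12 (cv2) and the standard library are available. Lean on these libraries where they do the work, as an engineer would, in place of code of your own. Each camera call takes 0.05 s, during which the arm holds its last target. There are 200 camera calls.

TASK

Gently slide the plane iron back on the inspection stage until its long back edge lies flush along the fence. Then lift the spring clip over the iron's front edge without dragging it on the steel, swing it straight over the iron and let it down so that it holds the iron by itself; let go and keep well off everything for two seconds while the camera takes its picture. Finally lift the clip and swing it fully clear to where it started, let it down beside the iron and let go, leaving the iron flush on the fence; do not bump the camera head or disturb the other things.

Things in the scene. Friction and masses are not known exactly. Their poses are not given: they have to be found in the camera images.
- stand: grey inspection stand, fixed. Origin: underside of the stage, on the table; its x axis points across the stage away from the robot (towards the fence and column), y to the left, z up. The stage's flat top is 30 mm above the origin and spans x -105 to +95 mm, y -150 to +150 mm. A steel column 32 mm thick stands at x 125, y 70 mm
- fence: aluminium ledge fixed on the stage, 240 mm long along the stand's y, 12 mm high, 14 mm deep. Origin at the middle of the foot of the face towards the robot, 50 mm in front (+x) of the stand's origin; axes as the stand's
- fence_face (a point): point at the foot of the fence's face, middle of its length (stage-top height); x axis points into the fence, z up
- head: white camera head, fixed on the column, a box 75 mm deep (x), 80 wide (y), 65 high, overhanging the stage's left half. Origin: middle of its lower front edge (robot side), at x 12, y 70, z 170 mm in the stand's frame. A 40 mm lens hangs 11 mm below it. Too low for an upright gripper when the clip is on the iron: lean the tool back 36 to 48 degrees, fingers pointing forward and down
- iron: loose steel plane iron, flat bar 190 mm long (its y), 50 wide (x), 5 thick, dark slot, thinner bright cutting end at +y; about 0.34 kg. Origin: centre of its underside, 25 mm from the fence's face when flush. Starts up to 22 mm short of the fence and up to 4 degrees skew. Push the front edge just right of its middle (10 to 30 mm), clear of the head: with 10 to 20 N it squares itself on the fence
- iron_left (a point): point on the foot of the iron's back edge (towards the fence), 80 mm left of its middle
- iron_right (a point): the same, 80 mm right of its middle
- pivot (a point): foot of the clip's upright pivot screw, on the stage top; at x -45, y 65 mm in the stand's frame
- clip (a joint): swing angle of the clip about the pivot screw, rad: 0 = it points along the stand's +x, straight over the iron; grows counterclockwise seen from above; range -0.3 to 1.6; it starts at 1.3 to 1.5 = clear, pointing to the stand's left, beside the iron. Some friction, it stays where left
- clip_lift (a joint): how far the whole clip is raised along its screw, m: 0 = down on the stage, at most 0.016. A coil spring pushes it down, 4 N at 0 rising by 0.4 N per mm. Resting on the iron it reads about 0.004
- post (a point): middle of the clip's grip post, a plain upright steel pin 12 mm across, 35 tall, on the clip's arm 62 mm from the screw. This point is 30 mm above the stage top when down, 18 below the post's top, 17 above the arm's top. Arm: flat strip 11 mm wide, 4 thick. Collar at the screw 18 mm across, screw head 50 mm above the stage. Pinch it from any side; it can turn in the grip
- clip_foot: round flat rubber foot 12 mm across under the clip's end, 72 mm from the screw. Origin: its underside, 0.6 mm above the stage when down. Being flat, it must be lifted about 5 mm or more (8 to 10 mm is safe) to pass over the iron's edge, which it crosses at a swing of about 0.9 rad
- brass_block: small brass setting block 25 x 30 x 18 mm standing on the stage's right front corner; bystander, leave alone (origin at the centre of its underside or near its middle)
- chisel: bench chisel 230 mm long with wooden handle, lying left of the stand; bystander, leave alone (origin at the centre of its underside or near its middle)
- hammer: claw hammer lying right of the stand; bystander, leave alone (origin at the centre of its underside or near its middle)
- offcut: softwood offcut 100 x 45 x 45 mm; bystander, leave alone (origin at the centre of its underside or near its middle)
- glue: white glue bottle, 56 mm across, 150 mm tall; bystander, leave alone (origin at the centre of its underside or near its middle)
- screw_jar: glass jar with steel lid, 60 mm across, 70 mm tall; bystander, leave alone (origin at the centre of its underside or near its middle)
- try_square: try square, wooden stock 110 x 18 x 20 mm with a steel blade 140 mm long; bystander, leave alone (origin at the centre of its underside or near its middle)
Mind the look-alikes: they are no part of the job. Several things have the shape of the iron; the one meant has the colours described above.

How it is judged (in metres and radians):
On the way, in this order (a step that is already met when the one before it is completed fails the run):
1. the iron lies flush along the fence while the clip is still clear (x of iron_left in the frame of fence_face between -0.0025 and 0.0025 m and z of each of iron_left, iron_right in the frame of fence_face below 0.002 m and x of iron_right in the frame of fence_face between -0.0025 and 0.0025 m and value of joint clip above 1.05 rad), for 0.2 s.
2. the clip points over the iron and presses on it by its spring, the robot touching nothing, for 1.5 s (x of iron_left in the frame of fence_face between -0.0025 and 0.0025 m and z of each of iron_left, iron_right in the frame of fence_face below 0.002 m and x of iron_right in the frame of fence_face between -0.0025 and 0.0025 m and contact force between each of the fingers, the arm and anything else below 0.2 N and value of joint clip below 0.3 rad and contact force between clip_foot and iron above 2 N), for 1.5 s.
At the end, for the whole second after the job is handed in: The clip is swung clear (angle over 1.05 rad) and down on the stage (raised less than 1.5 mm), at rest; the iron lies flat on the stage, both ends of its back edge within 2.5 mm of the fence's face; the robot touches nothing (all of step 1 and contact force between each of the fingers, the arm and anything else below 0.2 N and value of joint clip_lift below 0.0015 m and velocity of joint clip between -0.1 and 0.1 rad/s and linear speed of iron below 0.01 m/s).
It fails at once if the clip's foot dragged or pressed on the iron while the clip is still swung more than 0.5 rad from straight over it (value of joint clip above 0.5 rad and contact force between clip_foot and iron above 1 N).
It fails at once if the iron rammed against the fence with over 40 N (contact force between iron and fence above 40 N).
It fails at once if the camera head bumped with over 4 N (contact force between any of the arm, the fingers and head above 4 N).
It fails at once if a bystander moved by more than 20 mm (distance of any of brass_block, chisel, hammer, offcut, glue, screw_jar, try_square from where it was at the start of the episode above 0.02 m).
It also fails if it takes over 64 s, if anything falls off the work surface, if the arm or the gripper's body presses on something with over 40 N, if the wrist force passes 120 N, or if a joint passes its speed limit or range.

## Working session

There is one attempt and no reset: what is moved stays moved. The work goes in short steps, Python scripts to look and compute and a tool call to move; the robot and the scene stay as the last step left them, time stands still between calls to the robot, and variables do not carry over. Pictures are saved under pics/ and viewed, about 8 in all and at most 12, crops included, and the job is handed in when it is done.

Besides the shell and the picture viewer there is one more tool, called after ">>>" by a JSON object that holds its "api" and its "payload". jog_arm: Moves the arm, as the interface text tells. Its arguments: {"type":"object","properties":{"deltas":{"type":"array"},"hand":{"type":"number"},"squeeze":{"type":"number"}},"required":["deltas"]}

```bash
ls; mkdir -p pics; cat > h.py <<'E'
import numpy as np, cv2
from scipy.spatial.transform import Rotation as R
from plant import ctrl, imaging
def cam(n):
    c=imaging.camera_info(n); return np.array(c["intrinsics"],float),np.array(c["rvec"],float).ravel(),np.array(c["tvec"],float).ravel()
def ray(n,rc,z):
    K,r,t=cam(n); M=R.from_rotvec(r).as_matrix()
    d=M.T@np.linalg.inv(K)@np.array([rc[1],rc[0],1.]); o=-M.T@t
    return o+d*(z-o[2])/d[2]
def proj(n,P):
    K,r,t=cam(n); return cv2.projectPoints(np.array(P,float).reshape(-1,1,3),r,t,K,None)[0].reshape(-1,2)
def save(n,f,crop=None,s=1):
    im=imaging.grab_frame(n)[:,:,::-1]
    if crop: a,b,c,d=crop; im=im[b:d,a:c]
    cv2.imwrite("pics/"+f,cv2.resize(im,None,fx=s,fy=s,interpolation=cv2.INTER_CUBIC))
E
python3 - <<'E'
from h import *
np.set_printoptions(precision=1,suppress=True)
a=imaging.grab_frame("scene");b=imaging.grab_frame("top")
cv2.imwrite("pics/a.png",np.vstack([a,b])[:,:,::-1][:, :][::1])
im=cv2.imread("pics/a.png"); cv2.imwrite("pics/a.png",cv2.resize(im,None,fx=.75,fy=.75,interpolation=cv2.INTER_AREA))
for t in ["stand","fence_face","fence","head","iron","iron_left","iron_right","pivot","post","clip_foot","brass_block","chisel","hammer","offcut","glue","screw_jar","try_square"]:
    for c in ["scene","top"]:
        print(t,c,[(np.round(x["location"],1).tolist(),round(x["conf"],2)) for x in imaging.place_of(c,t)][:4])
s=ctrl.read_state(); print(s, ctrl.tip_extent)
for c in ["scene","top"]:
    K,r,t=cam(c);print(c,K.tolist(),-R.from_rotvec(r).as_matrix().T@t)
E
```

```text
pics
stand scene [([206.0, 296.3], 0.81)]
stand top [([193.8, 303.5], 0.85), ([228.0, 358.6], 0.27)]
fence_face scene [([188.7, 293.7], 0.74)]
fence_face top [([176.3, 308.1], 0.59), ([186.6, 326.0], 0.38), ([244.4, 438.5], 0.28)]
fence scene [([189.0, 292.4], 0.78)]
fence top [([181.8, 305.8], 0.44)]
head scene [([176.8, 273.3], 0.67)]
head top [([181.5, 281.6], 0.88), ([196.1, 303.4], 0.55)]
iron scene [([199.1, 292.7], 0.94), ([298.1, 256.3], 0.94)]
iron top [([267.8, 255.5], 0.93), ([190.3, 300.9], 0.88), ([194.8, 304.8], 0.44)]
iron_left scene [([321.2, 273.0], 0.88), ([193.6, 267.4], 0.63)]
iron_left top [([181.7, 280.7], 0.7), ([290.0, 261.9], 0.57)]
iron_right scene [([291.1, 229.5], 0.92), ([192.1, 317.3], 0.88), ([207.0, 295.0], 0.5)]
iron_right top [([255.9, 232.7], 0.92), ([188.5, 324.6], 0.57), ([196.1, 300.4], 0.4)]
pivot scene [([216.3, 276.0], 0.91)]
pivot top [([202.7, 281.9], 0.88)]
post scene [([206.0, 254.1], 0.46)]
post top [([194.8, 267.0], 0.55), ([261.3, 206.7], 0.34)]
clip_foot scene []
clip_foot top [([244.8, 438.0], 0.54)]
brass_block scene [([225.9, 330.2]
[... 531 characters left out ...]
19)]
try_square top [([244.3, 439.3], 0.6)]
{'time': 1.8, 'joint_pos': array([-1.4,  0.5,  1.6,  0. ,  1.1, -0.1]), 'dq': array([ 0., -0., -0.,  0.,  0., -0.]), 'effort': array([ -0. , -61.8, -26.2,  -0. ,   0. ,   0. ]), 'position': array([ 141.7, -608.7,  248.3]), 'ee_rot': array([ 0.6, -0.4,  0.4, -0.6]), 'wrist_force': array([-0.5,  0.5, -0.8]), 'ft_torque': array([-0.,  0., -0.]), 'finger_gap': 85.2183751115275} 17.0
scene [[446.9653782003462, 0.0, 319.51011190610745], [0.0, 446.9653782003462, 196.95326846884177], [0.0, 0.0, 1.0]] [-160.   149.5 1346.6]
top [[401.5126029138515, 0.0, 318.02031862092866], [0.0, 401.5126029138515, 209.2711631171314], [0.0, 0.0, 1.0]] [ 377.    -9.  1523.8]
```

View pics/a.png

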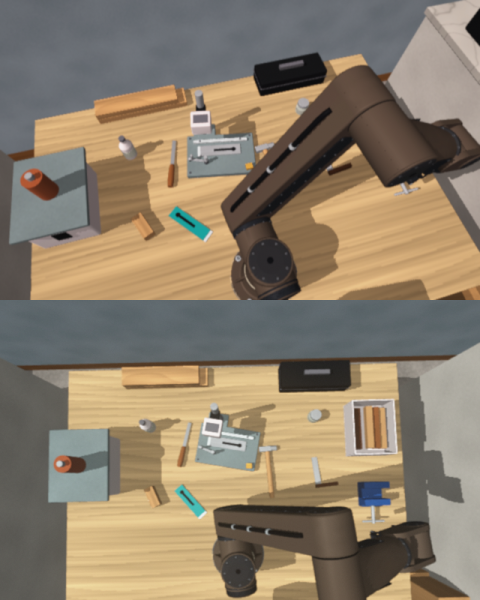

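The picture (stacked, ×0.75) shows two candidates for the iron. The steel one is on the grey stage, at scene row/col (199,293) and top (190,301). The teal look-alike is on the table at scene (298,256) and top (268,256). By the description I choose the steel one on the stage. The wrist camera comes next for precision.

```bash
python3 - <<'E'
from h import *
np.set_printoptions(precision=1,suppress=True)
for n,z,s,t in [("stand",0,(206,296.3),(193.8,303.5)),("fence_face",30,(188.7,293.7),(176.3,308.1)),("iron",30,(199.1,292.7),(190.3,300.9)),("iron_right",30,(192.1,317.3),(188.5,324.6)),("iron_left",30,(193.6,267.4),(181.7,280.7)),("pivot",30,(216.3,276),(202.7,281.9)),("post",60,(206,254.1),(194.8,267)),("head",170,(176.8,273.3),(181.5,281.6)),("brass",30,(225.9,330.2),(221.6,332.1)),("glue",75,(205.8,173.7),(168.7,197.9)),("hammer",0,(231.7,357.4),(231.7,357.4))]:
    print(n,ray("scene",s,z)[:2],ray("top",t,z)[:2])
s=ctrl.read_state();print(R.from_quat(s["ee_rot"]).as_matrix())
K,r,t=cam("wrist");M=R.from_rotvec(r).as_matrix();o=-M.T@t
T=R.from_quat(s["ee_rot"]).as_matrix();print("cam in tool",T.T@(o-s["position"]),T.T@M.T,K)
save("top","b.png",(230,140,390,260),5)
E
```

```text
stand [538.   27.2] [540.8  36.2]
fence_face [589.1  22.6] [603.1  16.5]
iron [550.9  35.3] [551.   44.7]
iron_right [555.7 -51.4] [555.4 -44.1]
iron_left [593.4 112.7] [585.4 119.6]
pivot [502.6 103.3] [506.4 116.7]
post [542.2 164.8] [534.2 168.1]
head [566.7  86.7] [566.5 104.4]
brass [423.2 -59. ] [430.8 -68.5]
glue [601.  412.8] [634.7 415.7]
hammer [ 393.  -144.7] [ 391.1 -164.5]
[[ 0.2  0.   1. ]
 [-1.  -0.   0.2]
 [ 0.  -1.   0. ]]
cam in tool [   0.6 -126.    79.8] [[ 1.   0.  -0. ]
 [ 0.  -0.3  1. ]
 [ 0.  -1.  -0.3]] [[330.4   0.  314. ]
 [  0.  330.4 198.8]
 [  0.    0.    1. ]]
```

View pics/b.png

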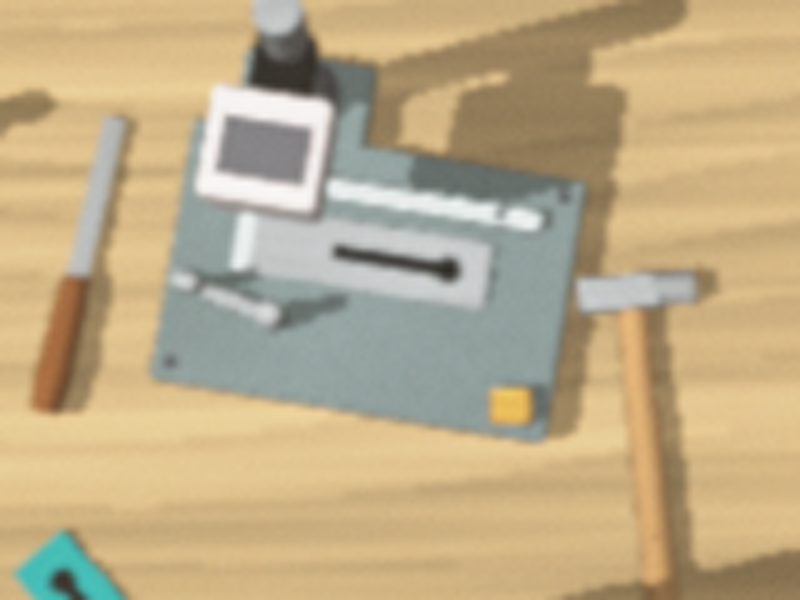

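```bash
cat >> h.py <<'E'
def tool(yaw,lean,flip=0):
    # fingers y: forward/down lean (rad) in heading yaw; flip=1 puts camera on the near/lower side
    c,s=np.cos(lean),np.sin(lean); f=np.array([np.cos(yaw),np.sin(yaw),0]); u=np.array([0,0,1.])
    y=s*f-c*u; z=c*f+s*u
    if flip: z=-z
    return np.c_[np.cross(y,z),y,z]
def go(pos=None,Rm=None,st=None):
    s=ctrl.read_state() if st is None else st; T=R.from_quat(s["ee_rot"]).as_matrix(); p=s["position"]
    pos=p if pos is None else np.array(pos); Rm=T if Rm is None else Rm
    d=T.T@(pos-p); w=R.from_matrix(T.T@Rm).as_rotvec()
    print("t",round(s["time"],2),"p",p.round(1),"F",s["wrist_force"].round(1),"gap",round(s["finger_gap"],1),"-> shift m",(d/1000).round(4),"turn",w.round(4))
E
python3 - <<'E'
from h import *
go([400,-300,270]); go([445,0,270],tool(-.13,0))
T=R.from_quat(ctrl.read_state()["ee_rot"]).as_matrix();print(T.round(3))
E
```

```text
t 1.85 p [ 141.8 -608.7  248.3] F [ 0.2  0.3 -0.6] gap 85.6 -> shift m [-0.2421 -0.0217  0.3215] turn [0. 0. 0.]
t 1.85 p [ 141.8 -608.7  248.3] F [ 0.2  0.3 -0.6] gap 85.6 -> shift m [-0.5241 -0.0218  0.4334] turn [0.000e+00 3.588e-01 1.000e-04]
[[ 0.227 -0.     0.974]
 [-0.974 -0.     0.227]
 [ 0.    -1.    -0.   ]]
```

>>> {"api": "jog_arm", "payload": {"deltas": [-0.03,-0.0027,0.04,0,0,0,-0.03,-0.0027,0.04,0,0,0,-0.03,-0.0027,0.04,0,0,0,-0.03,-0.0027,0.04,0,0,0,-0.03,-0.0027,0.04,0,0,0,-0.03,-0.0027,0.04,0,0,0,-0.03,-0.0027,0.04,0,0,0,-0.03,-0.0027,0.04,0,0,0], "hand": 0.03}}

```text
time: 2.85
position: [399.9, -301.1, 270.2]
ee_rot: [0.554, -0.439, 0.44, -0.554]
wrist_force: [-0.0, -1.1, 0.2]
finger_gap: 30.1
```

>>> {"api": "jog_arm", "payload": {"deltas": [-0.035,0,0.014,0,0,0,-0.035,0,0.014,0,0,0,-0.035,0,0.014,0,0,0,-0.035,0,0.014,0,0,0,-0.035,0,0.014,0,0,0,-0.035,0,0.014,0,0,0,-0.035,0,0.014,0,0.18,0,-0.035,0,0.014,0,0.18,0]}}

```text
time: 3.85
position: [451.1, -4.7, 270.1]
ee_rot: [0.465, -0.533, 0.533, -0.465]
wrist_force: [0.3, -0.2, 0.0]
finger_gap: 30.1
```

```bash
python3 - <<'E'
from h import *
np.set_printoptions(precision=1,suppress=True)
s=ctrl.read_state(); print(s["joint_pos"],s["position"])
save("wrist","c.png",None,1.25)
Z=dict(stand=0,fence_face=30,fence=30,iron=30,iron_left=30,iron_right=30,pivot=30,post=60,clip_foot=31,head=170,brass_block=30)
for t,z in Z.items():
    print(t,[(np.round(x["location"],1).tolist(),round(x["conf"],2),ray("wrist",x["location"],z)[:2]) for x in imaging.place_of("wrist",t)][:3])
E
```

```text
[-0.2  0.2  1.9 -0.   1.   1.6] [451.1  -4.7 270.1]
stand []
fence_face []
fence [([39.4, 267.6], 0.67, array([585. ,  24.1]))]
iron [([311.3, 165.5], 0.85, array([282.3, 211.4])), ([80.0, 256.6], 0.56, array([548.5,  41.3]))]
iron_left [([52.4, 177.3], 0.62, array([584.9, 116.2]))]
iron_right [([60.6, 336.2], 0.87, array([556.4, -43.7])), ([290.6, 111.8], 0.74, array([322.2, 271.2]))]
pivot [([130.8, 203.9], 0.82, array([504.6, 107.2]))]
post [([118.2, 132.9], 0.67, array([528. , 163.9]))]
clip_foot []
head [([68.1, 121.7], 0.92, array([559.9, 102.3])), ([50.1, 180.3], 0.62, array([565.3,  62.6]))]
brass_block [([174.5, 368.7], 0.7, array([432.4, -67.1]))]
```

View pics/c.png

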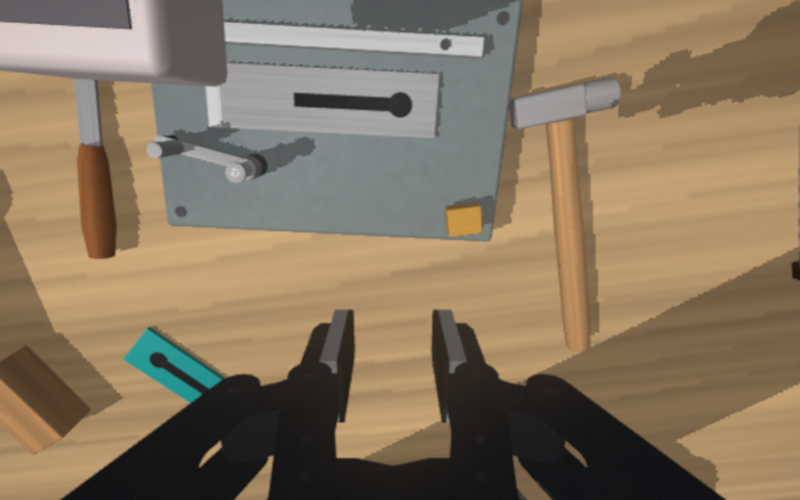

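The wrist picture (×1.25) shows the steel iron at (325,100), short of the fence and slightly skew. The clip post is at (155,148), the pivot screw at (237,172) and the stage's front corners at (168,225) and (491,240). I'll fit the stand frame from the edges.

```bash
python3 - <<'E'
from h import *
np.set_printoptions(precision=1,suppress=True)
im=cv2.imread("pics/c.png"); 
def w(u,v,z): return ray("wrist",(v/1.25,u/1.25),z)[:2]
L=w(168,225,30);Rr=w(491,240,30); print("corners",L,Rr,np.linalg.norm(L-Rr))
d=L-Rr; yaw=np.arctan2(-d[0],d[1]);
r2=w(520,5,30);e=r2-Rr
print("yaw front",yaw,"yaw right edge",np.arctan2(e[1],e[0]))
f1=w(228,43,30);f2=w(483,56,30);g=f1-f2;print("fence foot",f1,f2,"yaw",np.arctan2(-g[0],g[1]))
for y in [yaw]:
    X=np.array([np.cos(y),np.sin(y)]);Y=np.array([-X[1],X[0]])
    O=(L+Rr)/2+105*X;print("O",O)
    S=lambda p:np.array([(p-O)@X,(p-O)@Y])
    for n,p in dict(fenceL=f1,fenceR=f2,screwhead=w(236,173,80),posttop=w(155,150,78),ironFR=w(435,136,35),ironBR=w(439,74,35),ironFL=w(222,124,35),ironBL=w(222,63,35),brass=w(464,221,48),hammerhead=w(515,112,20),headcorner=w(225,80,170)).items(): print(n,p,S(p))
E
```

```text
corners [460.9 199.3] [408.  -93.1] 297.0682272375125
yaw front -0.17886905423841953 yaw right edge -0.17471126662824168
fence foot [600.8 106.6] [564.6 -95.5] yaw -0.17721628611776796
O [537.8  34.4]
fenceL [600.8 106.6] [49.1 82.2]
fenceR [564.6 -95.5] [  49.5 -123.1]
screwhead [503.2 106.3] [-46.8  64.5]
posttop [527.7 163.2] [-32.8 124.9]
ironFR [507.7 -50.4] [-14.5 -88.8]
ironBR [555.5 -58.4] [ 33.9 -88.2]
ironFL [540.6 125.4] [-13.4  90.1]
ironBL [586.3 113.4] [33.7 86.3]
brass [434.3 -67.1] [ -83.7 -118.3]
hammerhead [ 517.7 -122.3] [   8.1 -157.8]
headcorner [557.4  64.9] [13.9 33.5]
```

>>> {"api": "jog_arm", "payload": {"deltas": [0,0,0,0,-0.18,0,0,0,0,0,-0.18,0,0,0,0,0,-0.18,0,0,0,0,0,-0.18,0,0,0,0,0,-0.18,0,0,0,0,0,-0.18,0,0,0,0,0,-0.18,0,0,0,0,0,-0.18,0], "hand": 0.0}}

```text
time: 5.45
position: [451.1, -6.1, 269.9]
ee_rot: [0.701, -0.09, 0.09, -0.701]
wrist_force: [-0.6, -1.0, -0.2]
finger_gap: 0.5
```

>>> {"api": "jog_arm", "payload": {"deltas": [0,0,0,0,-0.18,0,0,0,0,0,-0.18,0,0,0,0,0,-0.18,0,0,0,0,0,-0.18,0,0,0,0,0,-0.18,0,0,0,0,0,-0.18,0,0,0,0,0,-0.18,0,0,0,0,0,-0.18,0]}}

```text
time: 6.45
position: [451.1, -6.2, 269.9]
ee_rot: [0.587, 0.395, -0.395, -0.587]
wrist_force: [0.5, 0.3, -1.3]
finger_gap: 0.2
```

```bash
cat >> h.py <<'E'
O=np.array([538.3,34.5,0]);YAW=-.177
def sw(x,y,z): return O+np.array([x*np.cos(YAW)-y*np.sin(YAW),x*np.sin(YAW)+y*np.cos(YAW),z])
def ws(p):
    d=np.array(p)-O; return np.array([d[0]*np.cos(YAW)+d[1]*np.sin(YAW),-d[0]*np.sin(YAW)+d[1]*np.cos(YAW),p[2]])
E
python3 - <<'E'
from h import *
s=ctrl.read_state();print(s["joint_pos"].round(2),ws(s["position"]))
go(sw(-50,-21,100),tool(YAW,0,1))
E
```

```text
[-0.16  0.22  1.93 -0.    0.99 -1.34] [-78.64762568 -55.37171666 269.90665287]
t 6.45 p [451.1  -6.2 269.9] F [ 0.5  0.3 -1.3] gap 0.2 -> shift m [ 0.0396  0.1699 -0.0208] turn [ 1.0e-04 -2.1e-01 -1.0e-04]
```

>>> {"api": "jog_arm", "payload": {"deltas": [0,0,0,0,-0.105,0,0,0,0,0,-0.105,0,0.0115,0.05,-0.0095,0,0,0,0.0115,0.05,-0.0095,0,0,0,0.0115,0.05,-0.0095,0,0,0,0,0.02,0,0,0,0,0,0.03,0,0,0,0,0,0,0,0,0,0]}}

```text
time: 7.45
position: [484.7, 22.7, 68.5]
ee_rot: [-0.543, -0.451, 0.453, 0.544]
wrist_force: [-0.1, 0.1, 1.6]
finger_gap: -0.1
```

```bash
python3 - <<'E'
from h import *
s=ctrl.read_state();print(s["joint_pos"].round(2),ws(s["position"]))
go(sw(-50,-21,50),tool(YAW,0,1))
go(sw(-28,-21,50),tool(YAW,0,1))
E
```

```text
[-0.09  0.58  2.06 -0.    0.51 -1.48] [-50.67721192 -21.06803956  68.50798135]
t 7.45 p [484.7  22.7  68.5] F [-0.1  0.1  1.6] gap -0.1 -> shift m [ 0.0001  0.0185 -0.0007] turn [-0.0036 -0.0058 -0.0004]
t 7.45 p [484.7  22.7  68.5] F [-0.1  0.1  1.6] gap -0.1 -> shift m [ 0.0002  0.0184 -0.0227] turn [-0.0036 -0.0058 -0.0004]
```

>>> {"api": "jog_arm", "payload": {"deltas": [0,0.01,0,-0.0036,-0.0058,0,0,0.0092,0,0,0,0,0,0,-0.01,0,0,0,0,0,-0.01,0,0,0,0,0,0,0,0,0]}}

```text
time: 8.07
position: [506.3, 19.1, 51.1]
ee_rot: [0.544, 0.455, -0.453, -0.541]
wrist_force: [-0.0, -0.3, -0.2]
finger_gap: -0.0
```

>>> {"api": "jog_arm", "payload": {"deltas": [0,0,-0.002,0,0,0,0,0,-0.002,0,0,0,0,0,-0.002,0,0,0,0,0,-0.002,0,0,0,0,0,-0.002,0,0,0]}}

```text
time: 8.7
position: [515.0, 17.5, 50.8]
ee_rot: [0.543, 0.455, -0.453, -0.541]
wrist_force: [-2.4, -0.0, 1.4]
finger_gap: -0.2
```

```bash
python3 - <<'E'
from h import *
s=ctrl.read_state();print(ws(s["position"]))
go(sw(-11,-21,49.5),tool(YAW,0,1))
save("wrist","d.png",None,1)
E
```

```text
[-19.99416958 -20.82022937  50.76559112]
t 8.7 p [515.   17.5  50.8] F [-2.4 -0.   1.4] gap -0.2 -> shift m [-0.0002  0.0013 -0.009 ] turn [ 0.0032  0.     -0.0001]
```

View pics/d.png

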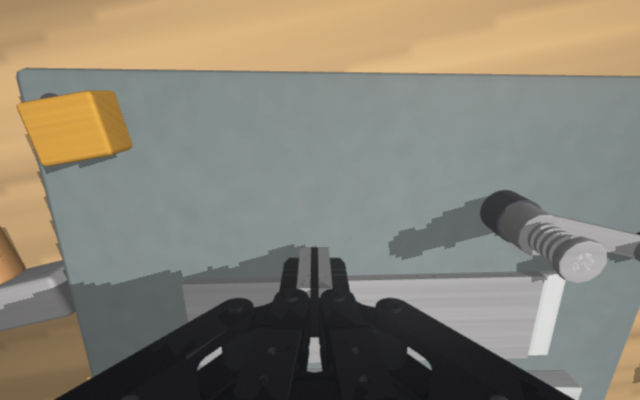

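The fingertips are at the iron's front edge, around (315,270), and contact has started with about 2.4 N. The edge looks nearly parallel. I'll continue slowly.

>>> {"api": "jog_arm", "payload": {"deltas": [0,0.0012,-0.001,0.003,0,0,0,0,-0.0015,0,0,0,0,0,-0.0015,0,0,0,0,0,-0.001,0,0,0]}}

```text
time: 9.25
position: [518.8, 16.8, 50.2]
ee_rot: [-0.542, -0.453, 0.454, 0.543]
wrist_force: [-10.6, 0.2, 15.4]
finger_gap: -0.0
```

>>> {"api": "jog_arm", "payload": {"deltas": [0,0,-0.001,0,0,0,0,0,-0.001,0,0,0,0,0,-0.0005,0,0,0]}}

```text
time: 9.62
position: [520.2, 16.6, 50.1]
ee_rot: [-0.541, -0.453, 0.455, 0.543]
wrist_force: [-16.3, 3.0, 19.3]
finger_gap: 0.1
```

>>> {"api": "jog_arm", "payload": {"deltas": [0,-0.001,0,0,0,0,0,0,0,0,0,0]}}

```text
time: 9.88
position: [521.4, 16.6, 50.6]
ee_rot: [-0.542, -0.453, 0.454, 0.543]
wrist_force: [-6.1, 3.5, 5.1]
finger_gap: 0.3
```

```bash
python3 - <<'E'
from h import *
np.set_printoptions(precision=4,suppress=True)
s=ctrl.read_state();print(ws(s["position"]),s["joint_pos"],ctrl.tip_extent)
go(sw(-11,-21,50),tool(YAW,0,1))
save("wrist","e.png",(180,230,600,400),1.9)
E
```

```text
[-13.5322 -20.5906  50.616 ] [-0.0949  0.6413  1.9803  0.0002  0.5217 -1.4889] 17.0
t 9.88 p [521.4  16.6  50.6] F [-6.1  3.5  5.1] gap 0.3 -> shift m [-0.0004  0.0006 -0.0025] turn [-0.0018  0.0001 -0.0001]
```

View pics/e.png

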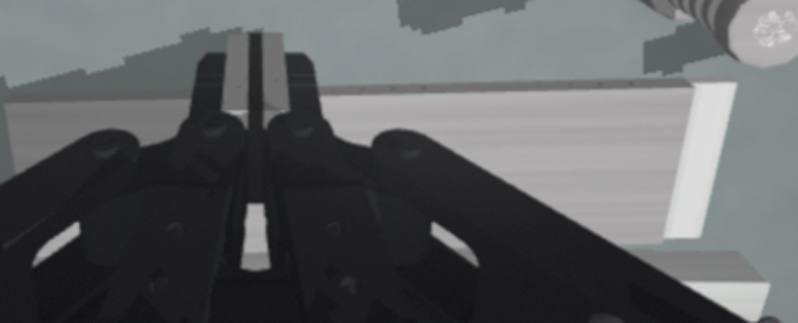

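The iron's edge is parallel and pushed forward, with the fence at (700,260) still a small gap away. The vertical force came from the tips rubbing on the stage. I'll rise a little and push on.

>>> {"api": "jog_arm", "payload": {"deltas": [0,-0.0005,-0.0005,0,0,0,0,0,-0.001,0,0,0,0,0,-0.001,0,0,0]}}

```text
time: 10.3
position: [523.7, 16.2, 50.9]
ee_rot: [-0.542, -0.453, 0.454, 0.543]
wrist_force: [-6.9, 4.8, 4.4]
finger_gap: 0.0
```

>>> {"api": "jog_arm", "payload": {"deltas": [0,0,-0.0005,0,0,0,0,0,-0.0005,0,0,0]}}

```text
time: 10.55
position: [523.9, 16.2, 50.8]
ee_rot: [-0.541, -0.453, 0.455, 0.543]
wrist_force: [-10.3, 4.9, 6.0]
finger_gap: -0.0
```

>>> {"api": "jog_arm", "payload": {"deltas": [0,0,-0.0005,0,0,0,0,0,-0.0005,0,0,0,0,0,0,0,0,0]}}

```text
time: 10.92
position: [524.1, 16.2, 50.7]
ee_rot: [-0.541, -0.452, 0.455, 0.544]
wrist_force: [-12.7, 6.0, 7.2]
finger_gap: -0.2
```

```bash
python3 - <<'E'
from h import *
np.set_printoptions(precision=1,suppress=True)
s=ctrl.read_state();print(ws(s["position"]),s["wrist_force"])
save("wrist","f.png",(180,250,600,400),1.9)
for c in ["top","scene","wrist"]:
  imaging.grab_frame(c)
  for t in ["iron_left","iron_right","fence_face","post","pivot"]:
    print(c,t,[(round(x["conf"],2),ws(ray(c,x["location"],60 if t=="post" else 30))) for x in imaging.place_of(c,t)][:2])
E
```

```text
[-10.8 -20.5  50.7] [-12.7   6.    7.2]
top iron_left [(0.56, array([-365.4,   80.1,   30. ])), (0.49, array([43.6, 94.7, 30. ]))]
top iron_right []
top fence_face [(0.45, array([-109.1, -229.5,   30. ]))]
top post [(0.56, array([-29.7, 127.9,  60. ])), (0.2, array([-47.6,  69.5,  60. ]))]
top pivot [(0.76, array([-47.6,  79.2,  30. ]))]
scene iron_left [(0.62, array([56. , 81.5, 30. ]))]
scene iron_right [(0.68, array([ 49.8, -81.6,  30. ]))]
scene fence_face [(0.58, array([48.6,  2.5, 30. ]))]
scene post []
scene pivot [(0.89, array([-44.5,  72.8,  30. ]))]
wrist iron_left [(0.83, array([51.1, 89.8, 30. ]))]
wrist iron_right [(0.68, array([ 47.4, -71.1,  30. ])), (0.25, array([49.6, 89.9, 30. ]))]
wrist fence_face [(0.22, array([23.4,  8.3, 30. ]))]
wrist post []
wrist pivot [(0.59, array([-47.1,  65.5,  30. ]))]
```

View pics/f.png

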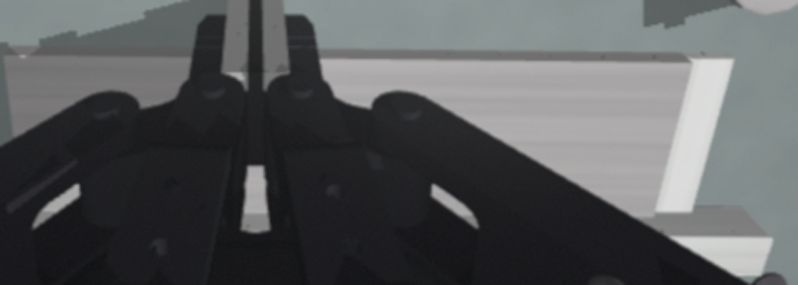

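The iron's back edge at (690,210) now meets the fence, and the push has stalled at about 13 N. I'll back off and work out the lean kinematics.

>>> {"api": "jog_arm", "payload": {"deltas": [0,0,0.004,0,0,0,0,0,0.03,0,0,0,0,-0.02,0.02,0,0,0,0,-0.04,0.01,0,0,0,0.03,-0.04,0,0,0,0,0.05,0,0.01,0,0,0,0.05,0,0,0,0,0], "hand": 0.04}}

```text
time: 12.75
position: [477.2, 157.8, 151.9]
ee_rot: [0.543, 0.455, -0.453, -0.542]
wrist_force: [0.4, -0.3, -0.7]
finger_gap: 40.1
```

```bash
python3 - <<'E'
from h import *
from scipy.optimize import least_squares
np.set_printoptions(precision=3,suppress=True)
s=ctrl.read_state();print(ws(s["position"]),s["joint_pos"])
go(sw(-120,125,110),tool(YAW,.35,1))
D=[(.491,1.559,625,248.3),(.6413,1.9803,521.7,50.6),(s["joint_pos"][1],s["joint_pos"][2],np.hypot(*s["position"][:2]),s["position"][2])]
f=lambda v:np.ravel([(v[0]+v[1]*np.sin(a)+v[2]*np.sin(a+b)-r,v[3]+v[1]*np.cos(a)+v[2]*np.cos(a+b)-z) for a,b,r,z in D])
o=least_squares(f,[100,400,400,100]);print(o.x,o.fun)
E
```

```text
[-81.88  110.615 151.906] [ 0.188  0.45   1.961 -0.     0.727 -1.205]
t 12.75 p [477.2 157.8 151.9] F [ 0.4 -0.3 -0.7] gap 40.1 -> shift m [0.014 0.042 0.038] turn [-0.347 -0.001  0.001]
[ 18.615 505.783 405.678  -4.867] [-7.92   5.817  1.065 -2.23   6.856 -3.586]
```

>>> {"api": "jog_arm", "payload": {"deltas": [0,0,0.01,-0.15,0,0,0,0,0.01,-0.15,0,0,0,0,0.01,-0.15,0,0,0,0,0,0,0,0]}}

```text
time: 13.25
position: [455.1, 154.7, 148.3]
ee_rot: [0.638, 0.519, -0.37, -0.432]
wrist_force: [-0.3, 0.9, 0.3]
finger_gap: 40.1
```

```bash
python3 - <<'E'
from h import *
np.set_printoptions(precision=3,suppress=True)
s=ctrl.read_state();print(ws(s["position"]),s["joint_pos"])
go(sw(-100,125,110),tool(YAW,.75,1))
E
```

```text
[-103.069  103.675  148.338] [ 0.28   0.387  2.184 -0.628  0.311 -0.531]
t 13.25 p [455.1 154.7 148.3] F [-0.3  0.9  0.3] gap 40.1 -> shift m [0.022 0.036 0.011] turn [-0.388  0.003 -0.026]
```

>>> {"api": "jog_arm", "payload": {"deltas": [0,0,0,0,-0.14,-0.0535,0,0,0,0,-0.14,-0.0535,0,0,0,0,-0.14,-0.0535,0,0,0,0,-0.14,-0.0535,0,0,0,0,-0.14,-0.0535,0,0,0,0,0,0]}}

```text
time: 14.0
position: [454.6, 154.0, 147.5]
ee_rot: [0.477, 0.662, -0.474, -0.33]
wrist_force: [0.0, -0.2, 0.8]
finger_gap: 40.2
```

>>> {"api": "jog_arm", "payload": {"deltas": [0,0,0,-0.13,0,0,0,0,0,-0.13,0,0,0,0,0,-0.1,0,0,0,0,0,0,0,0]}}

```text
time: 14.5
position: [461.8, 176.1, 177.7]
ee_rot: [0.5, 0.707, -0.407, -0.29]
wrist_force: [-0.2, -1.0, -0.2]
finger_gap: 40.3
```

```bash
python3 - <<'E'
from h import *
np.set_printoptions(precision=3,suppress=True)
s=ctrl.read_state();print(ws(s["position"]),s["joint_pos"])
T=R.from_quat(s["ee_rot"]).as_matrix();print(T)
for d in (.5,.6,.7): go(sw(-90,125,110),tool(YAW+d,.73,1))
E
```

```text
[-100.222  125.936  177.744] [ 0.194  0.32   2.253  0.987  0.09  -2.68 ]
[[-0.332  0.47  -0.818]
 [ 0.943  0.169 -0.286]
 [ 0.003 -0.866 -0.5  ]]
t 14.5 p [461.8 176.1 177.7] F [-0.2 -1.  -0.2] gap 40.3 -> shift m [-0.006  0.063  0.026] turn [-0.207  0.011  0.012]
t 14.5 p [461.8 176.1 177.7] F [-0.2 -1.  -0.2] gap 40.3 -> shift m [-0.006  0.063  0.026] turn [-0.206 -0.07  -0.047]
t 14.5 p [461.8 176.1 177.7] F [-0.2 -1.  -0.2] gap 40.3 -> shift m [-0.006  0.063  0.026] turn [-0.206 -0.152 -0.106]
```

j6 is near its limit. This wrist branch (j4 going positive) needs the tool spun half a turn, so I'll spin it here in free space.

>>> {"api": "jog_arm", "payload": {"deltas": [0,0,0,0,0.18,0,0,0,0,0,0.18,0,0,0,0,0,0.18,0,0,0,0,0,0.18,0,0,0,0,0,0.18,0,0,0,0,0,0.18,0,0,0,0,0,0.18,0,0,0,0,0,0.18,0]}}

```text
time: 15.5
position: [461.7, 175.6, 176.5]
ee_rot: [-0.645, -0.341, -0.021, 0.684]
wrist_force: [-0.4, -0.5, -0.0]
finger_gap: 39.9
```

>>> {"api": "jog_arm", "payload": {"deltas": [0,0,0,0,0.18,0,0,0,0,0,0.18,0,0,0,0,0,0.18,0,0,0,0,0,0.18,0,0,0,0,0,0.18,0,0,0,0,0,0.18,0,0,0,0,0,0.18,0,0,0,0,0,0.18,0]}}

```text
time: 16.5
position: [461.7, 175.6, 176.5]
ee_rot: [-0.471, 0.195, -0.441, 0.739]
wrist_force: [-0.2, -0.0, 0.4]
finger_gap: 39.9
```

```bash
python3 - <<'E'
from h import *
np.set_printoptions(precision=3,suppress=True)
s=ctrl.read_state();print(ws(s["position"]),s["joint_pos"])
for d in (.5,.7): go(sw(-100,125,130),tool(YAW+d,.73,0))
E
```

```text
[-100.21   125.427  176.484] [0.193 0.322 2.254 0.98  0.091 0.203]
t 16.5 p [461.7 175.6 176.5] F [-0.2 -0.   0.4] gap 39.9 -> shift m [-0.005  0.04  -0.022] turn [ 0.207  0.275 -0.04 ]
t 16.5 p [461.7 175.6 176.5] F [-0.2 -0.   0.4] gap 39.9 -> shift m [-0.005  0.04  -0.022] turn [0.221 0.112 0.077]
```

Now lean to the target with δ≈0.6.

>>> {"api": "jog_arm", "payload": {"deltas": [0,0.01,-0.005,0.055,0.05,0.005,0,0.01,-0.005,0.055,0.05,0.005,0,0.01,-0.006,0.055,0.05,0.005,-0.002,0.01,-0.006,0.05,0.04,0.005,0,0,0,0,0,0,0,0,0,0,0,0]}}

```text
time: 17.25
position: [453.4, 184.8, 156.0]
ee_rot: [-0.426, 0.22, -0.44, 0.76]
wrist_force: [-0.3, 0.9, -0.5]
finger_gap: 40.2
```

```bash
python3 - <<'E'
from h import *
np.set_printoptions(precision=3,suppress=True)
s=ctrl.read_state();print(ws(s["position"]),s["joint_pos"])
T=R.from_quat(s["ee_rot"]).as_matrix();print("lean",np.arccos(-T[2,1]),"delta",np.arctan2(T[1,1],T[0,1])-YAW)
for d in (.2,.4,.6): go(sw(-100,125,110),tool(YAW+d,.73,0))
E
```

```text
[-110.071  133.007  155.997] [ 0.17   0.37   2.314  2.077  0.19  -0.852]
lean 0.5731708525380403 delta 0.6573303719582357
t 17.25 p [453.4 184.8 156. ] F [-0.3  0.9 -0.5] gap 40.2 -> shift m [ 0.011  0.04  -0.023] turn [ 0.144  0.438 -0.284]
t 17.25 p [453.4 184.8 156. ] F [-0.3  0.9 -0.5] gap 40.2 -> shift m [ 0.011  0.04  -0.023] turn [ 0.15   0.279 -0.162]
t 17.25 p [453.4 184.8 156. ] F [-0.3  0.9 -0.5] gap 40.2 -> shift m [ 0.011  0.04  -0.023] turn [ 0.155  0.12  -0.041]
```

>>> {"api": "jog_arm", "payload": {"deltas": [0,0.01,-0.006,0.049,0.12,-0.075,0,0.01,-0.006,0.049,0.12,-0.075,0,0.01,-0.006,0.049,0.12,-0.075,0,0,0,0,0.175,0,0,0,0,0,0.175,0,0,0,0,0,0.175,0,0,0,0,0,0.175,0,0,0,0,0,0.175,0]}}

```text
time: 18.25
position: [454.3, 196.5, 140.0]
ee_rot: [0.103, -0.545, 0.617, -0.559]
wrist_force: [0.7, -0.5, 0.3]
finger_gap: 39.9
```

>>> {"api": "jog_arm", "payload": {"deltas": [0,0,0,0,0.175,0,0,0,0,0,0.175,0,0,0,0,0,0.175,0,0,0,0,0,0.175,0,0,0,0,0,0.175,0,0,0,0,0,0.175,0,0,0,0,0,0.175,0,0,0,0,0,0.175,0]}}

```text
time: 19.25
position: [454.3, 196.5, 140.0]
ee_rot: [0.318, 0.777, -0.538, 0.076]
wrist_force: [-0.7, -0.7, -0.1]
finger_gap: 40.0
```

>>> {"api": "jog_arm", "payload": {"deltas": [0,0,0,0,0.175,0,0,0,0,0,0.175,0,0,0,0,0,0.175,0,0,0,0,0,0.175,0,0,0,0,0,0.175,0,0,0,0,0,0,0]}}

```text
time: 20.0
position: [454.2, 196.3, 139.9]
ee_rot: [0.516, 0.736, -0.354, -0.258]
wrist_force: [0.4, -0.2, -0.0]
finger_gap: 40.2
```

```bash
python3 - <<'E'
from h import *
np.set_printoptions(precision=3,suppress=True)
s=ctrl.read_state();print(ws(s["position"]),s["joint_pos"])
T=R.from_quat(s["ee_rot"]).as_matrix();print("lean",np.arccos(-T[2,1]),"delta",np.arctan2(T[1,1],T[0,1])-YAW)
Tt=tool(YAW+.3,.73,1)
go(sw(-75,115,115),Tt)
save("wrist","g.png",None,1)
for t,z in dict(post=60,pivot=30,iron_left=30,iron_right=30,clip_foot=31).items():
    print(t,[(round(x["conf"],2),np.round(x["location"]),ws(ray("wrist",x["location"],z))) for x in imaging.place_of("wrist",t)][:2])
for P in [(-33,125.6,78),(-33,125.6,43),(-45,65,80)]: print(P,proj("wrist",sw(*P)))
E
```

```text
[-111.244  144.489  139.935] [0.238 0.432 2.37  2.907 0.329 1.72 ]
lean 0.663769862053446 delta 0.5372390727388575
t 20.0 p [454.2 196.3 139.9] F [ 0.4 -0.2 -0. ] gap 40.2 -> shift m [-0.044  0.029  0.002] turn [-0.068  0.159  0.151]
post []
pivot [(0.78, array([131., 161.]), array([-47.611,  65.162,  30.   ]))]
iron_left [(0.89, array([210., 171.]), array([50.947, 88.684, 30.   ]))]
iron_right []
clip_foot [(0.63, array([177., 256.]), array([-32.51 , 137.867,  31.   ]))]
(-33, 125.6, 78) [[233.869 226.03 ]]
(-33, 125.6, 43) [[239.544 184.995]]
(-45, 65, 80) [[139.144 196.1  ]]
```

View pics/g.png

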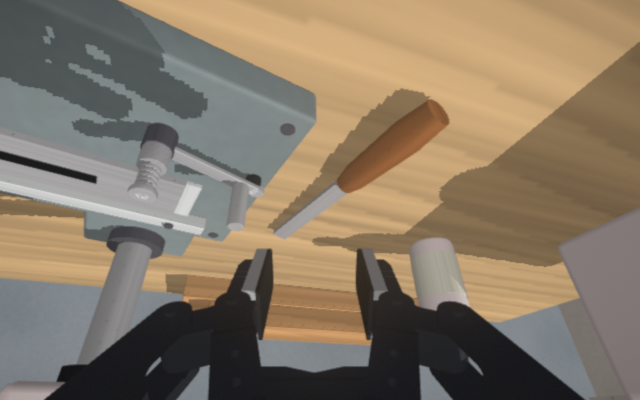

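The picture shows the post top at about (236,228) and its base at (240,185), matching the projection. The iron's long edge sits against the fence. I'll set the orientation before the approach.

>>> {"api": "jog_arm", "payload": {"deltas": [0,0,0,-0.034,0.08,0.075,0,0,0,-0.034,0.08,0.075,0,0,0,0,0,0]}}

```text
time: 20.68
position: [453.8, 197.1, 139.5]
ee_rot: [0.598, 0.689, -0.309, -0.271]
wrist_force: [0.9, 0.6, 0.2]
finger_gap: 40.1
```

```bash
python3 - <<'E'
from h import *
np.set_printoptions(precision=3,suppress=True)
s=ctrl.read_state();print(s["joint_pos"])
Tt=tool(YAW+.3,.73,1); 
p=sw(-33,126.5,70)+2*Tt[:,1]; h=np.array([np.cos(YAW+.3),np.sin(YAW+.3),0])
go(p-60*h,Tt);print("fwd 60 in tool",Tt.T@(60*h))
E
```

```text
[0.339 0.457 2.386 3.452 0.435 1.44 ]
t 20.68 p [453.8 197.1 139.5] F [0.9 0.6 0.2] gap 40.1 -> shift m [-0.042  0.06   0.039] turn [-0.005  0.01   0.013]
fwd 60 in tool [  0.     40.012 -44.71 ]
```

>>> {"api": "jog_arm", "payload": {"deltas": [-0.014,0.02,0.013,-0.005,0.01,0.013,-0.014,0.02,0.013,0,0,0,-0.014,0.02,0.013,0,0,0,0,0,0,0,0,0]}}

```text
time: 21.18
position: [470.3, 155.7, 67.5]
ee_rot: [0.604, 0.683, -0.306, -0.272]
wrist_force: [-0.2, 0.1, -0.1]
finger_gap: 40.0
```

```bash
python3 - <<'E'
from h import *
np.set_printoptions(precision=3,suppress=True)
s=ctrl.read_state();print(s["joint_pos"],ws(s["position"]))
Tt=tool(YAW+.3,.73,1); 
p=sw(-33,126.5,70)+2*Tt[:,1]
go(p,Tt)
save("wrist","i.png",(120,100,440,300),2)
E
```

```text
[0.216 0.667 2.438 3.238 0.69  1.568] [-88.323 107.344  67.493]
t 21.18 p [470.3 155.7  67.5] F [-0.2  0.1 -0.1] gap 40.0 -> shift m [ 0.002  0.039 -0.045] turn [-0.003 -0.002  0.001]
```

View pics/i.png

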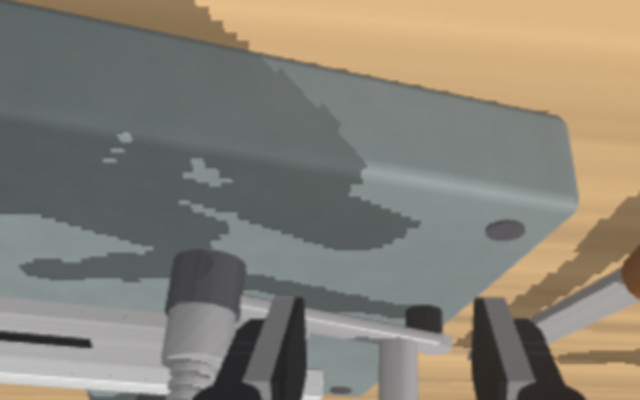

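The post, at (398,370) in the crop, is centred between the open fingers. I'll advance and close.

>>> {"api": "jog_arm", "payload": {"deltas": [0.0005,0.01,-0.0115,-0.003,-0.002,0,0.0005,0.01,-0.0115,0,0,0,0.0005,0.01,-0.0115,0,0,0,0.0005,0.009,-0.0105,0,0,0,0,0,0,0,0,0]}}

```text
time: 21.85
position: [530.2, 165.6, 70.6]
ee_rot: [0.606, 0.684, -0.304, -0.269]
wrist_force: [-0.2, 0.4, 1.2]
finger_gap: 40.3
```

>>> {"api": "jog_arm", "payload": {"deltas": [0,0,0,0,0,0,0,0,0,0,0,0,0,0,0,0,0,0,0,0,0,0,0,0], "hand": 0.005, "squeeze": 40}}

```text
time: 22.35
position: [529.0, 165.4, 70.0]
ee_rot: [0.606, 0.684, -0.305, -0.269]
wrist_force: [-1.5, 4.6, 1.1]
finger_gap: 10.8
```

```bash
python3 - <<'E'
from h import *
np.set_printoptions(precision=3,suppress=True)
s=ctrl.read_state();P=ws(s["position"]);print(s["joint_pos"],P,s["wrist_force"])
T=R.from_quat(s["ee_rot"]).as_matrix(); g=ws(s["position"]-2*T[:,1]);print("grasp",g)
th0=np.arctan2(g[1]-65,g[0]+46);r=np.hypot(g[1]-65,g[0]+46);print(th0,r)
print("up 1mm in tool",T.T@[0,0,1])
E
```

```text
[0.209 0.663 2.297 3.254 0.553 1.54 ] [-32.233 127.224  70.03 ] [-1.457  4.57   1.093]
grasp [-33.513 126.831  71.516]
1.3715227870407931 63.079240142295546
up 1mm in tool [-0.001 -0.743 -0.669]
```

>>> {"api": "jog_arm", "payload": {"deltas": [0,-0.0025,-0.0022,0,0,0,0,-0.0025,-0.0022,0,0,0,0,-0.0025,-0.0022,0,0,0,0,0,0,0,0,0]}}

```text
time: 22.85
position: [528.7, 165.1, 80.0]
ee_rot: [0.606, 0.684, -0.305, -0.27]
wrist_force: [-0.7, 1.0, -8.1]
finger_gap: 10.1
```

```bash
python3 - <<'E'
from h import *
np.set_printoptions(precision=4,suppress=True)
s=ctrl.read_state();print(ws(s["position"]),s["wrist_force"])
save("wrist","j.png",(120,200,440,400),2)
T=R.from_quat(s["ee_rot"]).as_matrix()
g=ws(s["position"]-2*T[:,1]); piv=np.array([-46,64.4]); 
v=g[:2]-piv; r0=np.hypot(*v); th=np.arctan2(v[1],v[0]); print("g",g,"r",r0,"th",th)
pts=[piv+r0*np.array([np.cos(a),np.sin(a)]) for a in np.linspace(th,0.02,13)]
pts[0]=g[:2]
for a,b in zip(pts[:-1],pts[1:]):
    d=np.r_[(b-a)/1000,0]; Rz=R.from_euler("z",YAW).as_matrix(); print((T.T@Rz@d).round(4).tolist())
E
```

```text
[-32.471  126.8498  79.9658] [-0.6769  1.0048 -8.0782]
g [-33.7498 126.4578  81.4527] r 63.255371679083964 th 1.3759021617781764
[-0.0037, 0.0041, -0.0045]
[-0.0044, 0.0038, -0.0042]
[-0.005, 0.0034, -0.0038]
[-0.0055, 0.003, -0.0033]
[-0.006, 0.0026, -0.0029]
[-0.0064, 0.0021, -0.0023]
[-0.0067, 0.0016, -0.0018]
[-0.007, 0.0011, -0.0012]
[-0.0071, 0.0006, -0.0006]
[-0.0071, 0.0, -0.0]
[-0.0071, -0.0005, 0.0006]
[-0.007, -0.001, 0.0012]
```

View pics/j.png

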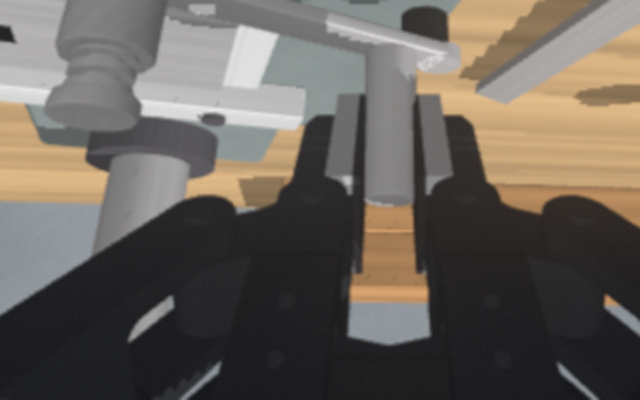

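The post is firmly between the pads and the foot is raised. The −8.1 N matches a 10 mm lift on the spring. Swing next.

>>> {"api": "jog_arm", "payload": {"deltas": [-0.0037,0.0041,-0.0045,0,0,0,-0.0044,0.0038,-0.0042,0,0,0,-0.005,0.0034,-0.0038,0,0,0,-0.0055,0.003,-0.0033,0,0,0,-0.006,0.0026,-0.0029,0,0,0,-0.0064,0.0021,-0.0023,0,0,0]}}

```text
time: 23.65
position: [561.6, 137.7, 80.3]
ee_rot: [0.606, 0.684, -0.304, -0.269]
wrist_force: [-2.4, 5.3, -8.3]
finger_gap: 10.4
```

```bash
python3 - <<'E'
from h import *
np.set_printoptions(precision=4,suppress=True)
s=ctrl.read_state();T=R.from_quat(s["ee_rot"]).as_matrix();g=ws(s["position"]-2*T[:,1]);print(g,s["wrist_force"],s["joint_pos"],np.arctan2(g[1]-64.4,g[0]+46),np.hypot(g[1]-64.4,g[0]+46))
print("lean",np.arccos(-T[2,1]))
E
```

```text
[  3.5299 105.299   81.769 ] [-2.4154  5.3335 -8.2587] [0.1282 0.6451 2.2412 3.152  0.4797 1.566 ] 0.6902423333027052 64.23343020555248
lean 0.7349337974303982
```

>>> {"api": "jog_arm", "payload": {"deltas": [-0.0067,0.0014,-0.0016,0,0,0,-0.007,0.0009,-0.001,0,0,0,-0.0071,0.0004,-0.0004,0,0,0,-0.0071,0,0,0,0,0,-0.0071,-0.0005,0.0006,0,0,0,-0.006,-0.001,0.0012,0,0,0,0,0,0,0,0,0]}}

```text
time: 24.52
position: [567.9, 96.7, 80.1]
ee_rot: [0.606, 0.684, -0.304, -0.269]
wrist_force: [2.3, -1.0, -7.9]
finger_gap: 10.6
```

```bash
python3 - <<'E'
from h import *
np.set_printoptions(precision=4,suppress=True)
s=ctrl.read_state();T=R.from_quat(s["ee_rot"]).as_matrix();g=ws(s["position"]-2*T[:,1]);print(g,s["wrist_force"],s["joint_pos"],np.arctan2(g[1]-64.4,g[0]+46),np.hypot(g[1]-64.4,g[0]+46))
E
```

```text
[16.9235 66.0775 81.6182] [ 2.2688 -1.0327 -7.931 ] [0.0287 0.6441 2.2494 3.0114 0.4878 1.6174] 0.026652449299071665 62.94584187224194
```

>>> {"api": "jog_arm", "payload": {"deltas": [0,0.0015,0.0013,0,0,0,0,0.0015,0.0013,0,0,0,0,0.0013,0.0011,0,0,0,0,0,0,0,0,0]}}

```text
time: 25.02
position: [568.2, 97.5, 75.0]
ee_rot: [0.606, 0.684, -0.304, -0.269]
wrist_force: [2.0, -2.8, 2.2]
finger_gap: 10.5
```

>>> {"api": "jog_arm", "payload": {"deltas": [0,0,0,0,0,0,0,0,0,0,0,0,0,0,0,0,0,0], "hand": 0.034}}

```text
time: 25.4
position: [567.5, 97.6, 74.2]
ee_rot: [0.606, 0.684, -0.305, -0.269]
wrist_force: [0.1, 0.3, -0.8]
finger_gap: 34.0
```

```bash
python3 - <<'E'
from h import *
np.set_printoptions(precision=4,suppress=True)
s=ctrl.read_state();T=R.from_quat(s["ee_rot"]).as_matrix();h=np.array([np.cos(YAW+.3),np.sin(YAW+.3),0])
print(ws(s["position"]),s["wrist_force"],s["finger_gap"],"back 60",T.T@(-60*h),"up40",T.T@[0,0,40])
E
```

```text
[17.672  67.2261 74.2177] [ 0.0709  0.2514 -0.8062] 33.966238141782156 back 60 [ -0.0829 -40.1618  44.576 ] up40 [ -0.0209 -29.7173 -26.7746]
```

>>> {"api": "jog_arm", "payload": {"deltas": [0,-0.008,0.0068,0,0,0,0,-0.0115,0.0098,0,0,0,0,-0.0115,0.0098,0,0,0,0,-0.0115,0.0098,0,0,0,0,-0.0115,0.0098,0,0,0,0,-0.0115,0.0098,0,0,0,0,-0.0115,0.0098,0,0,0,0,0,0,0,0,0]}}

```text
time: 26.4
position: [467.2, 85.2, 87.5]
ee_rot: [0.606, 0.684, -0.305, -0.27]
wrist_force: [0.7, 0.1, 0.9]
finger_gap: 34.0
```

```bash
python3 - <<'E'
from h import *
np.set_printoptions(precision=3,suppress=True)
s=ctrl.read_state();print(ws(s["position"]),s["joint_pos"],s["time"])
save("wrist","k.png",None,1)
for t,z in dict(post=64,pivot=30,iron_left=30,iron_right=30,clip_foot=35).items():
    print(t,[(round(x["conf"],2),np.round(x["location"]),ws(ray("wrist",x["location"],z))) for x in imaging.place_of("wrist",t)][:2])
E
```

```text
[-78.949  37.37   87.495] [0.    0.612 2.493 3.016 0.697 1.577] 26.4
post [(0.85, array([287., 318.]), array([14.522, 68.687, 64.   ])), (0.15, array([214., 504.]), array([-119.281,  108.208,   64.   ]))]
pivot [(0.72, array([208., 342.]), array([-45.044,  65.52 ,  30.   ]))]
iron_left [(0.82, array([262., 326.]), array([54.191, 89.165, 30.   ])), (0.7, array([251., 230.]), array([52.269,  4.811, 30.   ]))]
iron_right [(0.62, array([240., 127.]), array([ 50.549, -72.114,  30.   ]))]
clip_foot [(0.46, array([255., 314.]), array([27.79 , 69.668, 35.   ]))]
```

View pics/k.png

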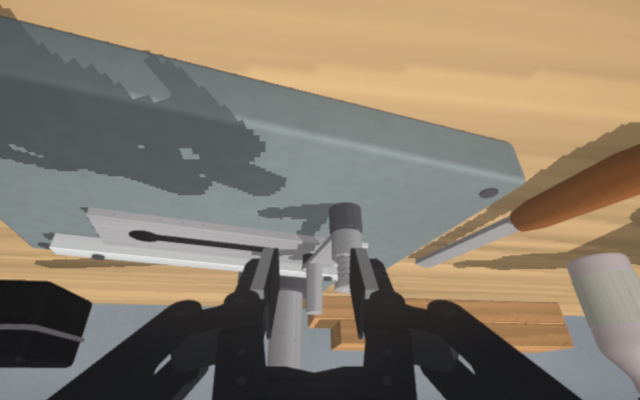

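The picture shows the clip pointing over the iron, with the post at (313,285). The iron is along the fence and the fingers are free. I'll move further off and wait.

>>> {"api": "jog_arm", "payload": {"deltas": [0,-0.02,0.01,0,0,0,0,-0.02,0.01,0,0,0,0,0,0,0,0,0,0,0,0,0,0,0,0,0,0,0,0,0,0,0,0,0,0,0,0,0,0,0,0,0,0,0,0,0,0,0]}}

```text
time: 27.7
position: [426.8, 80.3, 103.8]
ee_rot: [0.606, 0.684, -0.305, -0.269]
wrist_force: [0.1, 0.1, 0.3]
finger_gap: 33.7
```

>>> {"api": "jog_arm", "payload": {"deltas": [0,0,0,0,0,0,0,0,0,0,0,0,0,0,0,0,0,0,0,0,0,0,0,0,0,0,0,0,0,0,0,0,0,0,0,0,0,0,0,0,0,0,0,0,0,0,0,0]}}

```text
time: 28.7
position: [426.8, 80.3, 103.9]
ee_rot: [0.606, 0.684, -0.304, -0.269]
wrist_force: [0.8, 0.4, -0.0]
finger_gap: 34.1
```

>>> {"api": "jog_arm", "payload": {"deltas": [0,0,0,0,0,0,0,0,0,0,0,0,0,0,0,0,0,0,0,0,0,0,0,0,0,0,0,0,0,0,0,0,0,0,0,0]}}

```text
time: 29.45
position: [426.8, 80.3, 103.9]
ee_rot: [0.606, 0.684, -0.304, -0.269]
wrist_force: [0.3, 0.7, 0.9]
finger_gap: 33.7
```

```bash
python3 - <<'E'
from h import *
np.set_printoptions(precision=4,suppress=True)
s=ctrl.read_state();print(ws(s["position"]))
Tt=tool(YAW+.3,.73,1);h=np.array([np.cos(YAW+.3),np.sin(YAW+.3),0])
p=sw(17.3,67.2,74.3); go(p-100*h+[0,0,13],Tt); go(p,Tt)
for t,z in dict(post=64).items():
  for c in ("wrist",):
    imaging.grab_frame(c);print(t,[(round(x["conf"],2),np.round(x["location"]),ws(ray(c,x["location"],z))) for x in imaging.place_of(c,t)][:2], proj(c,[sw(16,65.6,64),sw(16,67.5,64)]))
E
```

```text
[-117.8162   25.4301  103.867 ]
t 29.45 p [426.8  80.3 103.9] F [0.3 0.7 0.9] gap 33.7 -> shift m [ 0.0001  0.04   -0.0197] turn [ 0.0036 -0.0009 -0.0015]
t 29.45 p [426.8  80.3 103.9] F [0.3 0.7 0.9] gap 33.7 -> shift m [ 0.0002  0.1167 -0.0852] turn [ 0.0036 -0.0009 -0.0015]
post [] [[313.3693 281.2595]
 [315.4676 281.4405]]
```

>>> {"api": "jog_arm", "payload": {"deltas": [0,0.02,-0.01,0,0,0,0,0.02,-0.01,0,0,0,0,0.0115,-0.0098,0,0,0,0,0.0115,-0.0098,0,0,0,0,0.0115,-0.0098,0,0,0,0,0.0115,-0.0098,0,0,0,0,0.0115,-0.0098,0,0,0,0,0.0115,-0.0098,0,0,0]}}

```text
time: 30.55
position: [558.3, 96.3, 75.6]
ee_rot: [0.606, 0.684, -0.304, -0.269]
wrist_force: [-0.1, -0.7, -1.1]
finger_gap: 34.0
```

>>> {"api": "jog_arm", "payload": {"deltas": [0,0.0075,-0.0065,0,0,0,0,0,0,0,0,0]}}

```text
time: 30.8
position: [567.5, 97.4, 74.3]
ee_rot: [0.606, 0.684, -0.304, -0.269]
wrist_force: [0.2, 0.3, 0.6]
finger_gap: 33.9
```

>>> {"api": "jog_arm", "payload": {"deltas": [0,0,0,0,0,0,0,0,0,0,0,0,0,0,0,0,0,0,0,0,0,0,0,0], "hand": 0.005}}

```text
time: 31.3
position: [566.7, 97.3, 74.4]
ee_rot: [0.606, 0.684, -0.305, -0.269]
wrist_force: [-3.7, -2.1, 3.7]
finger_gap: 10.2
```

>>> {"api": "jog_arm", "payload": {"deltas": [0,-0.0018,-0.0016,0,0,0,0,-0.0018,-0.0016,0,0,0,0,-0.0018,-0.0016,0,0,0,0,0,0,0,0,0]}}

```text
time: 31.8
position: [566.6, 97.4, 81.5]
ee_rot: [0.606, 0.684, -0.305, -0.27]
wrist_force: [-2.3, -2.1, -8.6]
finger_gap: 10.6
```

```bash
python3 - <<'E'
from h import *
np.set_printoptions(precision=4,suppress=True)
s=ctrl.read_state();print(ws(s["position"]),s["wrist_force"])
T=R.from_quat(s["ee_rot"]).as_matrix()
g=ws(s["position"]-2*T[:,1]); piv=np.array([-46,64.4]); 
v=g[:2]-piv; r0=np.hypot(*v); th=np.arctan2(v[1],v[0]); print("g",g,"r",r0,"th",th)
pts=[piv+63*np.array([np.cos(a),np.sin(a)]) for a in np.linspace(th,1.4,14)]
pts[0]=g[:2]
for a,b in zip(pts[:-1],pts[1:]):
    d=np.r_[(b-a)/1000,0]; Rz=R.from_euler("z",YAW).as_matrix(); print((T.T@Rz@d).round(4).tolist())
E
```

```text
[16.7965 66.892  81.4576] [-2.3295 -2.0772 -8.6224]
g [15.5183 66.4995 82.9449] r 61.55408671774699 th 0.034115253201986835
[0.0061, 0.0019, -0.0021]
[0.0066, 0.0005, -0.0005]
[0.0066, 0.0, -0.0]
[0.0066, -0.0005, 0.0005]
[0.0065, -0.0009, 0.001]
[0.0063, -0.0014, 0.0015]
[0.006, -0.0018, 0.002]
[0.0057, -0.0022, 0.0025]
[0.0054, -0.0026, 0.0029]
[0.0049, -0.003, 0.0033]
[0.0044, -0.0033, 0.0037]
[0.0039, -0.0036, 0.004]
[0.0033, -0.0038, 0.0043]
```

>>> {"api": "jog_arm", "payload": {"deltas": [0.0061,0.0012,-0.0013,0,0,0,0.0066,0.0005,-0.0005,0,0,0,0.0066,0,0,0,0,0,0.0066,-0.0005,0.0005,0,0,0,0.0065,-0.0009,0.001,0,0,0,0.0063,-0.0014,0.0015,0,0,0,0.006,-0.0018,0.002,0,0,0]}}

```text
time: 32.67
position: [558.1, 141.9, 82.1]
ee_rot: [0.606, 0.684, -0.304, -0.269]
wrist_force: [1.8, -2.1, -8.7]
finger_gap: 10.2
```

>>> {"api": "jog_arm", "payload": {"deltas": [0.0057,-0.0022,0.0025,0,0,0,0.0054,-0.0026,0.0029,0,0,0,0.0049,-0.003,0.0033,0,0,0,0.0044,-0.0033,0.0037,0,0,0,0.0039,-0.0036,0.004,0,0,0,0.0033,-0.0038,0.0043,0,0,0,0,0,0,0,0,0]}}

```text
time: 33.55
position: [525.7, 165.6, 81.3]
ee_rot: [0.605, 0.684, -0.305, -0.27]
wrist_force: [0.0, 1.0, -8.2]
finger_gap: 10.5
```

```bash
python3 - <<'E'
from h import *
np.set_printoptions(precision=4,suppress=True)
s=ctrl.read_state();T=R.from_quat(s["ee_rot"]).as_matrix();g=ws(s["position"]-2*T[:,1]);print(g,s["wrist_force"],np.arctan2(g[1]-64.4,g[0]+46),np.hypot(g[1]-64.4,g[0]+46))
E
```

```text
[-36.7832 126.3998  82.7942] [ 0.0056  1.008  -8.1621] 1.4232187721004346 62.68117953215732
```

>>> {"api": "jog_arm", "payload": {"deltas": [0,0.0021,0.0019,0,0,0,0,0.0021,0.0019,0,0,0,0,0.0021,0.0019,0,0,0,0,0.0018,0.0016,0,0,0,0,0,0,0,0,0]}}

```text
time: 34.17
position: [527.0, 165.4, 71.0]
ee_rot: [0.606, 0.684, -0.304, -0.269]
wrist_force: [-0.0, 4.0, 0.1]
finger_gap: 10.5
```

>>> {"api": "jog_arm", "payload": {"deltas": [0,0,0,0,0,0,0,0,0,0,0,0,0,0,0,0,0,0], "hand": 0.038}}

```text
time: 34.55
position: [526.5, 165.1, 70.7]
ee_rot: [0.606, 0.684, -0.304, -0.269]
wrist_force: [0.4, -0.9, -0.2]
finger_gap: 38.5
```

>>> {"api": "jog_arm", "payload": {"deltas": [0,-0.008,0.0075,0,0,0,0,-0.0115,0.0105,0,0,0,0,-0.0115,0.0105,0,0,0,0,-0.0115,0.0105,0,0,0,0,-0.0115,0.0098,0,0,0,0,-0.02,0.01,0,0,0,0,-0.02,0.005,0,0,0,0,0,0,0,0,0]}}

```text
time: 35.55
position: [416.1, 151.9, 98.5]
ee_rot: [0.606, 0.684, -0.304, -0.269]
wrist_force: [-0.2, -0.2, -1.1]
finger_gap: 38.1
```

```bash
python3 - <<'E'
from h import *
np.set_printoptions(precision=3,suppress=True)
s=ctrl.read_state();print(ws(s["position"]),s["wrist_force"],s["time"])
save("wrist","l.png",None,1)
for t,z in dict(post=60,pivot=30,iron_left=30,iron_right=30,clip_foot=31).items():
    print(t,[(round(x["conf"],2),np.round(x["location"]),ws(ray("wrist",x["location"],z))) for x in imaging.place_of("wrist",t)][:2])
for P in [(-37,126.4,78),(-37,126.4,82),(-37,126.4,43)]: print(P,proj("wrist",sw(*P)))
E
```

```text
[-140.952   94.064   98.516] [-0.19  -0.213 -1.093] 35.55
post [(0.62, array([276., 315.]), array([-27.099, 129.848,  60.   ]))]
pivot [(0.75, array([220., 242.]), array([-48.998,  65.883,  30.   ]))]
iron_left []
iron_right [(0.65, array([248.,  74.]), array([ 51.649, -71.031,  30.   ]))]
clip_foot [(0.7, array([242., 323.]), array([-31.137, 134.82 ,  31.   ]))]
(-37, 126.4, 78) [[315.229 296.05 ]]
(-37, 126.4, 82) [[315.239 301.508]]
(-37, 126.4, 43) [[315.142 251.785]]
```

View pics/l.png

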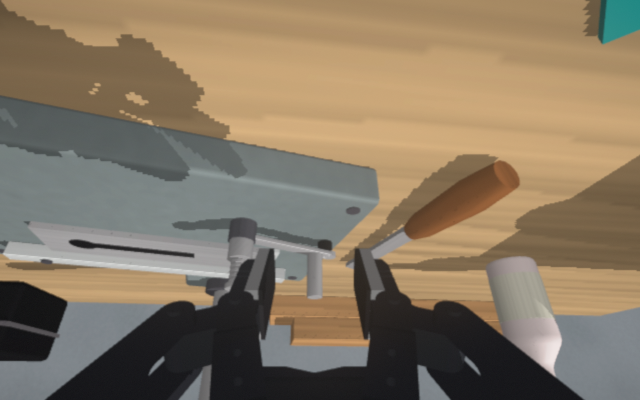

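The clip is back beside the iron, with the post at (315,275) and the foot down at (325,243). I'll take one close crop of the fence line before handing in.

```bash
python3 - <<'E'
from h import *
save("wrist","m.png",(0,210,340,310),2.35)
E
```

```text
(no output)
```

View pics/m.png

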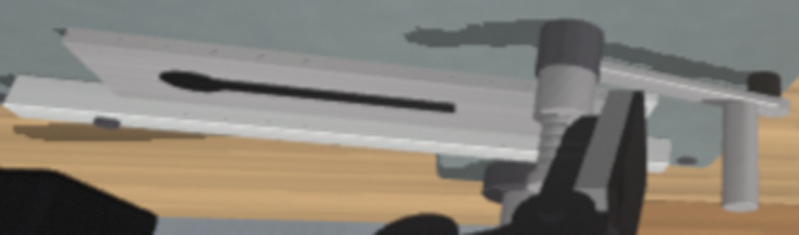

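The iron's back edge runs into the fence face along its whole visible length, from (115,95) to (530,140), with no stage showing between. The clip is down and clear. Handing in.

```bash
python3 -c "
from plant import ctrl
print(ctrl.close_job()); s=ctrl.read_state(); print(s['time'],s['wrist_force'])"
```

```text
the job is handed in; nothing more can be done
None
the job is handed in; nothing more can be done
```

The whole sequence is done and the job is handed in. My last clock reading, just before handing in, was 35.6 s of the 64 s limit.

- **Iron:** I pushed it onto the fence until the push stalled at about 13 N.
- **Clip over the iron:** I lifted it about 10 mm, which the 8 N spring reading confirmed. I swung it to about 0.03 rad, let it down and let go. The gripper then stayed off everything for more than 2 s.
- **Clip back:** I lifted it about 11 mm, swung it back to about 1.42 rad, let it down and retreated.

**Last checks:**
- The close crop showed no gap along the visible fence line, and the clip down and clear beside the iron.
- The wrist force was about 1 N or less, which is noise level.

**Where the checks were weak or disagreed:**
- The networks' final positions scatter by several mm: the right end of the iron's back edge at x ≈ 51.6 against 50, and the post about 10 mm off the gripper-based estimate.
- The left end of the iron's back edge was not detected in the last frame.
- Early in the push the fingertips rubbed on the stage, with up to about 19 N vertical. I raised them and finished the push.
- No verdict was reported.

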